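Clamp the copper spoon lure and hold the spring lever

TASK

Lay the hammered copper spoon lure flat on the narrow steel anvil of the green spring clamp, centred and lengthwise along it, and let go of it. Then push the clamp's red handle bar down until the rubber-footed yellow plunger bears on the lure and is pushed about half way into its holder (8 of its 16 mm), and finish while holding it there: the lever springs up if let go, and the glued lure must stay clamped. Leave the silver spoon, compass, mug, boathook tip and line spool where they are.

Things in the scene. Friction and masses are not known exactly. Their poses are not given: they have to be found in the camera images.
- lure_center (a point): Centre (half-way up) of the loose copper spoon lure: flat drop-shaped plate 78 mm long, 32 mm wide (sides straight over the middle 36 mm), 6 mm thick, about 0.1 kg. x lengthwise to the narrower end with the wire eye, z up. Starts on a fixed grey driftwood block 60 mm long, 20 mm wide, 26 mm high, overhanging its long sides by 6 mm. It may lie either way round on the anvil.
- anvil_top (a point): Centre of the top of the clamp's fixed steel anvil, 75 mm above the table. The top is 74 mm long in x, only 20 mm wide in y; its sides are free down to 24 mm above the table. x: lengthwise, away from the robot; y: left; z: up. The clamp with its green base (270 mm wide) is bolted down, at another place and yaw each time.
- shaft (a point): The clamp lever's turning axis (parallel to y) where it passes behind the anvil: 130 mm from anvil_top in +x, 95 mm above the table; axes as anvil_top. The lever carries the red bar and, over the anvil, the arm with the plunger: both go down together. With the lever up this arm stands upright, no nearer than 65 mm in +x to anvil_top, up to 235 mm above the table: come down on the anvil vertically.
- handle_bar (a point): Centre of the lever's red round handle bar: 18 mm in diameter, 70 mm long along the clamp's y, 160 mm from the anvil towards -y. It travels on an arc of 130 mm radius about the shaft: at rest 66 mm in -x from the shaft and 207 mm above the table; with the plunger half way in, 126 mm in -x and 60 mm above the table. Push it from above or grip it.
- lever (a joint): Angle of the clamp lever, rad: 0 = sprung up, grows as the bar is pushed down, stop at 1.36. The bar stands 1.04 rad above level at 0, 0.27 rad below level at 1.31. With the lure on the anvil the plunger meets it at 1.25 and is half way in at about 1.31 (0.0077 rad per mm). A spring lifts the lever: about 3 to 5 N on the bar on the way, about 12 N with the plunger half way in.
- plunger (a joint): How far the spring plunger (yellow rod 12 mm in diameter with an 18 mm black rubber foot, at the end of the clamping arm) is pushed into its dark holder: 0 = fully out with 16 mm of yellow rod showing, 0.016 m = fully in. Spring 0.9 N per mm, so about 7.5 N on the lure at half way.
- compass: Bystander: brass pocket compass, 58 mm across, 15 mm high. Origin at the centre of its underside, z up. Leave it alone.
- mug: Bystander: grey stoneware mug, 80 mm across, 92 mm high, with a handle. Origin at the centre of its underside, z up. Leave it alone.
- boathook: Bystander: black iron boathook tip lying down, about 165 mm long, 34 mm high. Origin at the centre of its underside, z up. Leave it alone.
- steel_spoon: Bystander: silver-coloured spoon lure of the same shape as the copper one, lying on the table; not the one to clamp. Origin at the centre of its underside, z up. Leave it alone.
- spool: Bystander: orange line spool standing upright, 60 mm across, 40 mm high. Origin at the centre of its underside, z up. Leave it alone.
Not all that is in view belongs to the job. Of the things like the part that bears lure_center, leave any that is pink or turquoise; of the rest the smaller one is meant.

How it is judged:
By the outcome, as a careful person would: the job done as asked, in the order asked, and still so for the second after the job is handed in, while the arm keeps its last pose, push and grip.
It also fails if it takes over 64 s, if anything falls off the work surface, if the arm or the gripper's body presses on something with over 40 N, if the wrist force passes 120 N, or if a joint passes its speed limit or range.

ROBOT

A 7-joint arm with a two-finger parallel gripper is mounted at the origin on the work surface. World frame = base frame: x ahead of the robot, y to its left, z up, the work surface at z = 0. Lengths are in mm, angles in rad, forces in N, time in s.
With the tool pointing down it reaches from about 400 to 875 mm from the base axis. Payload 4.4 kg.
Tool frame: the origin (TCP) lies at the centre of the arm's flange, where the gripper is bolted on; the fingertips stand 173 mm ahead of it and the grasp point (between the pads) lies 155 mm ahead of it; z points along the fingers, y is the direction in which the jaws open and shut (so a half turn about z gives the same grasp; the last joint's range is limited). The gripper opens to 85 mm and grips with 20 to 120 N. Pads are 22 mm wide; open, the fingers measure 114 mm over their backs; the gripper's body (76 mm by 85 mm) begins 54 mm behind the grasp point. The pads swing forward as they close: fully open they stand 13 mm farther back than shut.
Start: joints at [1.275, 0.628, 0.038, 1.517, -0.027, 0.996, -0.02], TCP at [148.079, -632.92, 404.713] pointing down, gripper open.
Joint ranges: [-3.06, 3.06], [-0.37, 2.12], [-1.25, 1.32], [0.18, 2.47], [-1.1, 4.24], [0.23, 1.98], [-2.94, 2.94]. Speed limits (rad/s): [2.57, 2.57, 3.14, 3.14, 3.14, 3.14, 3.14].

INTERFACE

Orientations are given as [roll, pitch, yaw] about the fixed x, y, z axes, in that order (R = Rz(yaw) Ry(pitch) Rx(roll)).
In Python, from cell import * gives the robot as it stands. The module is installed in compiled form; this text tells all that it offers.
- The arm moves only by the shell command python3 -m jog 'ROWS'. ROWS is JSON, one flat list of numbers, 5 for each row, row after row: the shift along the tool's x, y, z in mm, then the turn about the tool's z in degrees, then the finger opening in mm, from 0 to 85.4. A call has 1 to 20 rows; each row is the pose to reach, as a shift and turn from the pose commanded when the call began, along the tool's axes at that moment; what a row does not reach only later rows make up. A row lasts 1/12 s, in which the tool goes at most 41.7 mm and 7.16 degrees, less where a joint would pass 70% of its speed; a pose out of reach is approached as far as the arm can. A call with a gripper value outside its range is refused whole. The fingers move at their own pace and stop on an object; the grip force is fixed at half the most. Time passes only in rows, so rows that repeat a pose let the fingers close. It gives the time, the measured TCP pose, the force and the opening at its end, in the units of the state.
- read_state(): the state, without advancing time (a new reading comes with each control period).
- get_image(name): name is "scene" or "side" or "wrist"; returns (picture, depth): 480x640x3 uint8, blue, green, red; 480x640 float32, mm along the optical axis (not along the pixel's ray), 0 where there is no reading.
- camera_params(name): a dict with "K" (3x3 intrinsics, pixels), "T" (4x4, takes a point from camera to world coordinates). Camera axes: x right, y up, looking along -z (the intrinsics and any distortion apply to the point x, -y, -z); pixel columns grow to the right and rows downward; lengths in mm; the calibration is good to about 2 mm. The wrist camera is an equidistant fisheye: a pixel r from the principal point sees the ray r / f radians off the axis. A picture is of the moment at which its call begins: read the wrist's pose just before it. camera_params takes no time and is no camera call; for the wrist camera it gives the pose at the moment of the call.
- finish_job(): hands the job in, once; it reports no verdict.
The state is a dict: "clock": time; "qpos": joint angles; "qd": joint speeds; "tau": joint torques, N m; "eef_pos": TCP position; "tool_rot": TCP orientation; "force": force on the tool from outside, world axes, zero at the start; "torque": the same for the moment, N m; "width": finger opening in mm.
Only numpy, scipy, OpenCV 4.12 (cv2) and the standard library are available. Lean on these libraries where they do the work, as an engineer would, in place of code of your own. Each camera call takes 0.05 s, during which the arm holds its last target.

## Working session

There is one attempt and no reset: what is moved stays moved. The work goes in short steps, Python scripts to look and compute and a shell command to move; the robot and the scene stay as the last step left them, time stands still between calls to the robot, and variables do not carry over. Pictures are saved under pics/ and viewed, and the job is handed in when it is done.

```bash
mkdir -p pics; ls; python3 - <<'E'
from cell import *
import cv2
s=read_state();print(s)
for n in ["scene","side","wrist"]:
    p,d=get_image(n);cv2.imwrite(f"pics/{n}0.png",p);c=camera_params(n);print(n,c)
E
```

```text
pics
{'clock': 0.0, 'qpos': array([ 1.2751904 ,  0.62927872,  0.03842419,  1.51837396, -0.02699457,
        0.99630013, -0.02001782]), 'qd': array([-0.00050187,  0.00020418, -0.00072253, -0.00205459,  0.00025276,
       -0.00028466, -0.00131501]), 'tau': array([-4.78182392e-04, -5.63418317e+01,  1.22608759e+00, -1.93454254e+01,
        1.10835434e-02,  1.04989790e-02, -1.77860721e-05]), 'eef_pos': array([ 148.03315169, -632.60771446,  403.83024697]), 'tool_rot': array([-3.13974993e+00,  1.51158100e-05,  2.29805307e-01]), 'force': array([-0.64838785,  0.4251063 , -0.20847678]), 'torque': array([ 0.01919574, -0.00410901, -0.00635427]), 'width': 85.59616885145837}
scene {'K': array([[439.23142971,   0.        , 319.65734444],
       [  0.        , 439.23142971, 241.24546801],
       [  0.        ,   0.        ,   1.        ]]), 'T': array([[-8.76929265e-01, -2.97059369e-01,  3.77823763e-01,
         9.11939016e+02],
       [ 4.80142714e-01, -5.76476909e-01,  6.61163631e-01,
         7.67050912e+02],
       [ 2.14018237e-02,  7.61203064e-01,  6.48160364e-01,
         8.77350108e+02],
   
[... 410 characters left out ...]
04031519e+03],
       [-1.09097715e-02,  8.41799842e-01,  5.39679537e-01,
         8.27418832e+02],
       [ 0.00000000e+00,  0.00000000e+00,  0.00000000e+00,
         1.00000000e+00]])}
wrist {'K': array([[371.64829954,   0.        , 315.46519412],
       [  0.        , 371.64829954, 239.53512394],
       [  0.        ,   0.        ,   1.        ]]), 'T': array([[ 2.27641953e-01,  9.38766790e-01,  2.58642717e-01,
         2.13172318e+02],
       [-9.73743803e-01,  2.19864177e-01,  5.90148199e-02,
        -6.17552186e+02],
       [-1.46511515e-03, -2.65285992e-01,  9.64168655e-01,
         3.73640538e+02],
       [ 0.00000000e+00,  0.00000000e+00,  0.00000000e+00,
         1.00000000e+00]])}
```

View pics/scene0.png

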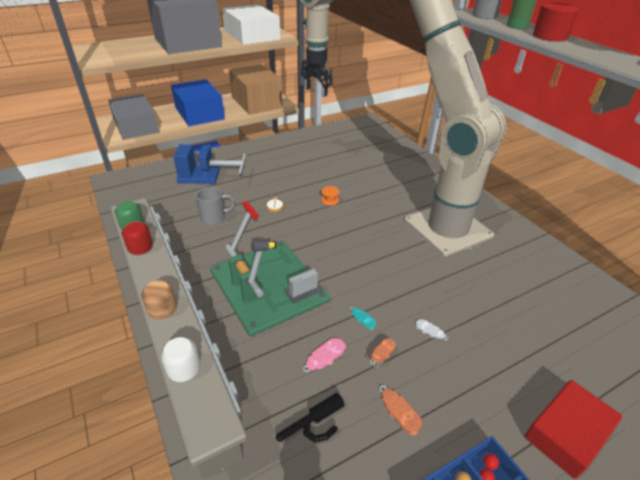

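View pics/side0.png

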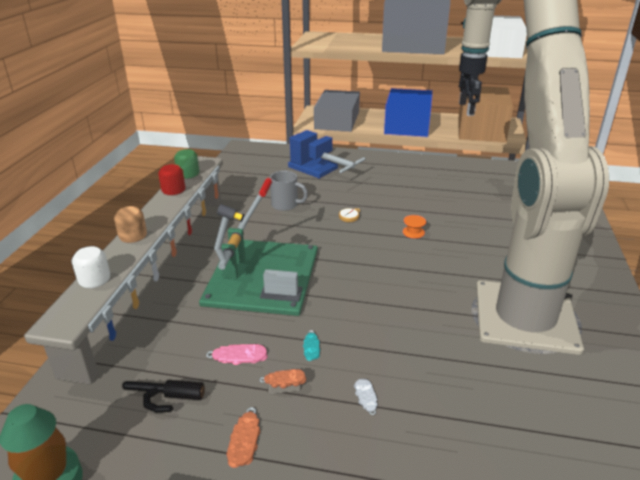

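View pics/wrist0.png

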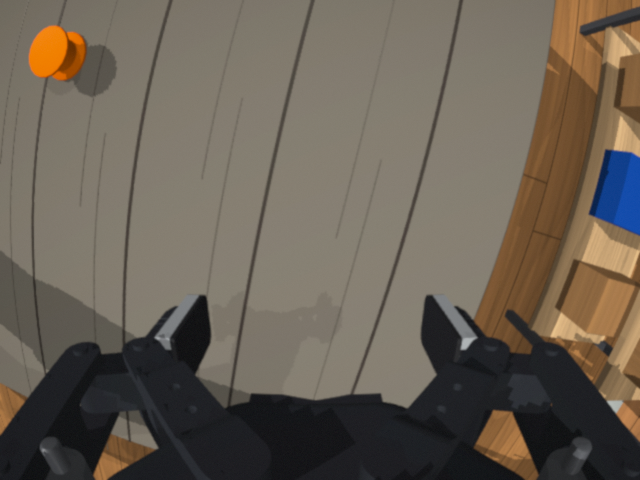

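Scene view: the small copper lure sits on its block at (382,350), with a larger orange one at (402,408), pink at (325,354), turquoise at (364,317) and silver at (432,328). The anvil is at (302,285) and the red bar at (250,210).

```bash
cat > h.py <<'E'
import numpy as np, cv2
from cell import *
def cloud(n):
    c=camera_params(n);p,d=get_image(n);K,T=c["K"],c["T"]
    v,u=np.mgrid[0:480,0:640].astype(float)
    if n=="wrist":
        dx=(u-K[0,2]);dy=(v-K[1,2]);r=np.hypot(dx,dy)+1e-9;th=r/K[0,0]
        x=d*np.tan(th)*dx/r;y=d*np.tan(th)*dy/r
        bad=th>1.3
    else:
        x=(u-K[0,2])/K[0,0]*d;y=(v-K[1,2])/K[1,1]*d;bad=np.zeros_like(d,bool)
    P=np.stack([x,-y,-d],-1)@T[:3,:3].T+T[:3,3]
    P[(d<=0)|bad]=np.nan
    return p,d,P
def hsv(p): return cv2.cvtColor(p,cv2.COLOR_BGR2HSV)
def rect(pts):
    (c,s,a)=cv2.minAreaRect(np.asarray(pts[:,:2],np.float32).reshape(-1,1,2))
    b=cv2.boxPoints((c,s,a));e=[b[1]-b[0],b[2]-b[1]]
    e=max(e,key=np.linalg.norm);ang=np.degrees(np.arctan2(e[1],e[0]))
    return np.round(c,1),np.round(sorted(s),1),round(float(ang),1)
def blob(P,m,u,v):
    n,l=cv2.connectedComponents(m.astype(np.uint8))
    k=l[v,u]
    if k==0: print("seed miss");return None
    q=P[(l==k)];return q[np.isfinite(q[:,0])]
E
python3 - <<'E'
from h import *
for n,seeds in [("scene",dict(lure=(382,350),big=(402,408),bar=(251,211),yel=(271,245))),("side",dict(lure=(288,379),big=(243,440),bar=(265,188),yel=(239,216)))]:
    p,d,P=cloud(n);H=hsv(p)
    print(n,"table z",np.nanmedian(P[300:330,420:440,2]))
    for k,(u,v) in seeds.items():
        print(k,H[v,u],P[v,u].round(1))
        h0=H[v,u].astype(int);m=(np.minimum(abs(H[...,0].astype(int)-h0[0]),180-abs(H[...,0].astype(int)-h0[0]))<8)&(H[...,1]>90)&(H[...,2]>60)
        q=blob(P,m,u,v)
        if q is None: continue
        print("  n",len(q),"z pct",np.percentile(q[:,2],[2,50,98]).round(1),rect(q[abs(q[:,2]-np.median(q[:,2]))<12]),q.mean(0).round(1))
    # anvil / base
    u,v=(302,285) if n=="scene" else (281,285)
    q=P[v-25:v+25,u-35:u+35].reshape(-1,3);q=q[np.isfinite(q[:,0])]
    q=q[(abs(q[:,2]-75)<4)];print("anvil",len(q),np.median(q[:,2]),rect(q))
    g=(abs(H[...,0].astype(int)-75)<15)&(H[...,1]>70)&(H[...,2]>40)
    u,v=(240,300) if n=="scene" else (230,295)
    print(H[v,u]);q=blob(P,g,u,v)
    if q is not None: 
        print("base z",np.percentile(q[:,2],[2,50,98]));q=q[abs(q[:,2]-np.median(q[:,2]))<5];print("base",len(q),rect(q))
E
```

```text
scene table z -0.8492656685004363
lure [  9 144 205] [476.2 309.4  30.1]
  n 400 z pct [-2.4 30.3 33.8] (array([474.4, 310.9]), array([34.2, 76. ]), 22.8) [472.3 309.   27.5]
big [ 10 144 209] [511.4 438.5   7.1]
  n 1000 z pct [-1.4  7.2 10.6] (array([514.8, 438.6]), array([ 55.3, 112.3]), -82.0) [516.7 443.4   6.8]
bar [  1 199 196] [622.4 -93.1 213.2]
  n 162 z pct [ -3.  211.  216.1] (array([ 620.5, -107. ]), array([16.9, 70.1]), -87.3) [ 609.3 -138.   184.7]
yel [ 26 178 239] [633.2  56.2 219. ]
  n 42 z pct [ -1.6 219.  224.9] (array([628.6,  51.9]), array([13.7, 20.6]), 63.8) [626.1  42.7 208.1]
anvil 162 73.56513970677497 (array([548.2,  48.4]), array([22.7, 74.2]), 2.6)
[ 75 102 125]
base z [ 10.27880446  16.65178981 105.16766575]
base 4195 (array([617.8, -26.2]), array([232.8, 272.2]), -87.6)
side table z 0.14899108981524023
lure [  9 145 207] [465.6 316.6  34.5]
  n 602 z pct [ 0.3 32.  35.4] (array([474. , 310.3]), array([37.5, 77.6]), 14.7) [472.  310.5  30. ]
big [  9 147 203] [515.2 445.1   8.1]
  n 1330 z pct [ 0.4  8.9 12.3] (array([517.2, 437. ]), array([ 51.2, 116.9]), -83.5) [514.6 445.2   8.5]
bar [  0 192 169] [615.9 -92.3 214.1]
  n 149 z pct [  0.3 213.7 218. ] (array([ 619. , -106.7]), array([18.3, 73.8]), -88.6) [ 631.8 -141.7  191. ]
yel [ 27 175 249] [630.6  57.4 222.3]
  n 62 z pct [ -0.9 220.9 229.1] (array([634.2,  55. ]), array([15. , 19.2]), 15.2) [656.5  -3.4 185.7]
anvil 223 75.20012108837534 (array([548.6,  50.1]), array([25.3, 75.3]), 2.1)
[ 75 103 126]
base z [ 9.08392695 18.59301827 74.45570768]
base 4428 (array([616.3, -25.6]), array([234.1, 275.3]), -87.1)
```

```bash
python3 - <<'E'
import cv2
a=cv2.imread("pics/scene0.png")[180:400,190:460];cv2.imwrite("pics/z1.png",cv2.resize(a,None,fx=2.7,fy=2.7,interpolation=2))
E
```

```text
(no output)
```

View pics/z1.png

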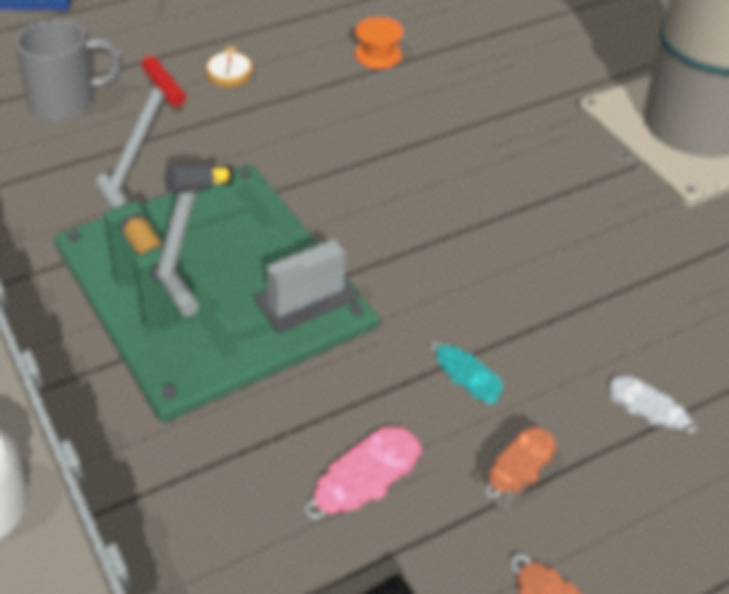

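Both cameras agree. The lure is at about (474, 310.5, 29) with yaw around 20°. The anvil is at (548.4, 49.3), clamp yaw about 2.5°. That geometry predicts the bar at (619,-108), and I measured (620,-107). The wrist camera sticks out in tool +x, so I'll work at yaw near 180–200° to keep it away from the upright arm. I'll transit high.

```bash
cat >> h.py <<'E'
def go(x,y,z,yaw_deg,s=None):
    s=s or read_state();p=s["eef_pos"];c=s["tool_rot"]
    from scipy.spatial.transform import Rotation as R
    r=R.from_euler("xyz",c);sh=r.inv().apply(np.array([x,y,z])-p)
    dy=(yaw_deg-np.degrees(c[2])+180)%360-180
    print("pose",p.round(1),np.degrees(c).round(2),"shift",sh.round(1),"turn",round(-dy,2),"| yaw delta raw",round(dy,1),"F",s["force"].round(1),"w",round(s["width"],1),"t",round(s["clock"],2))
E
python3 -c "
from h import *
go(520,-200,460,110)"
```

```text
pose [ 148.1 -632.8  404.3] [-179.95   -0.     13.17] shift [ 460.7 -336.7  -55.4] turn -96.83 | yaw delta raw 96.8 F [-0.8 -0.8  0.3] w 85.4 t 0.25
```

```bash
python3 -m jog '[60,-44,-28,-14,80, 120,-88,-55,-28,80, 200,-146,-55,-42,80, 280,-205,-55,-56,80, 340,-248,-55,-70,80, 400,-292,-55,-84,80, 460,-337,-55,-97,80, 460,-337,-55,-97,80, 460,-337,-55,-97,80, 460,-337,-55,-97,80, 460,-337,-55,-97,80, 460,-337,-55,-97,80, 460,-337,-55,-97,80, 460,-337,-55,-97,80, 460,-337,-55,-97,80, 460,-337,-55,-97,80]'; python3 -c "
from h import *
print(read_state()['qpos'].round(2))
go(474,310,400,200)"
```

```text
clock: 1.58
eef_pos: [520.4, -197.8, 459.7]
tool_rot: [3.141, -0.001, 1.927]
force: [-1.1, -0.9, -0.4]
width: 80.0
[ 0.63  0.47 -0.48  1.7   0.24  1.03  0.43]
pose [ 520.4 -197.8  459.7] [ 1.7995e+02 -4.0000e-02  1.1042e+02] shift [492.  133.6  60.2] turn -89.58 | yaw delta raw 89.6 F [-1.1 -0.9 -0.4] w 80.0 t 1.58
```

```bash
python3 -m jog '[41,11,0,-7,80, 82,22,0,-14,80, 123,33,0,-21,80, 164,45,0,-28,80, 205,56,0,-35,80, 246,67,0,-42,80, 287,78,0,-49,80, 328,89,0,-56,80, 369,100,0,-63,80, 410,112,0,-70,80, 450,122,20,-77,80, 492,134,40,-84,80, 492,134,60,-90,80, 492,134,60,-90,80, 492,134,60,-90,80, 492,134,60,-90,80, 492,134,60,-90,80]'; python3 - <<'E'
from h import *
print(read_state()['qpos'].round(2))
go(474,310,400,200)
p,d,P=cloud("wrist");cv2.imwrite("pics/w1.png",p)
go(474,310,400,200)
p,d,P=cloud("side");cv2.imwrite("pics/s1.png",p)
E
```

```text
clock: 3.0
eef_pos: [476.5, 306.3, 400.6]
tool_rot: [-3.14, 0.002, -2.794]
force: [-0.2, 0.9, 0.6]
width: 80.0
[-0.09  0.64 -0.87  1.75  0.57  1.02  0.76]
pose [476.5 306.3 400.6] [-1.7992e+02  9.0000e-02 -1.6008e+02] shift [1.1 4.3 0.6] turn -0.08 | yaw delta raw 0.1 F [-0.2  0.9  0.6] w 80.0 t 3.0
pose [476.4 306.5 400.8] [-1.7994e+02  1.2000e-01 -1.6006e+02] shift [1.1 4.1 0.8] turn -0.06 | yaw delta raw 0.1 F [0.1 0.9 0.3] w 80.2 t 3.05
```

View pics/w1.png

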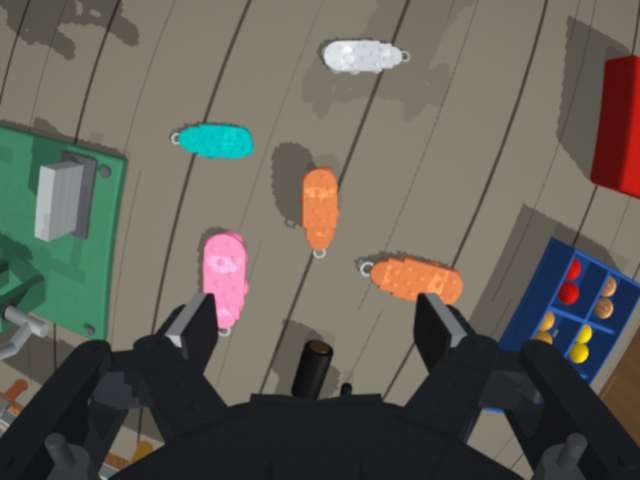

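Wrist view: the copper lure is at (320,208) with its eye at the bottom, pink on the left, the big orange on the right, and the anvil at (60,200). I'll measure the lure and its neighbours.

```bash
python3 - <<'E'
from h import *
p,d,P=cloud("wrist");H=hsv(p)
for k,(u,v) in dict(lure=(320,208),pink=(225,270),teal=(220,142),big=(418,280)).items():
    h0=H[v,u].astype(int);dh=abs(H[...,0].astype(int)-h0[0]);m=(np.minimum(dh,180-dh)<8)&(H[...,1]>90)&(H[...,2]>60)
    q=blob(P,m,u,v);zt=np.percentile(q[:,2],95)
    q2=q[q[:,2]>zt-10] if k!="lure" else q[q[:,2]>25]
    print(k,len(q2),np.percentile(q2[:,2],[5,50,95]).round(1),rect(q2))
    if k=="lure":
        th=np.radians(20)
        for th in np.radians([16,18,20,22,24]):
            a=q2[:,:2]@[np.cos(th),np.sin(th)];b=q2[:,:2]@[-np.sin(th),np.cos(th)]
            w=[np.percentile(x,[1,99]).round(1) for x in (a,b)];print(np.degrees(th),w,np.ptp(w[0]),np.ptp(w[1]))
            cen=np.array([[np.cos(th),-np.sin(th)],[np.sin(th),np.cos(th)]])@[w[0].mean(),w[1].mean()];print(cen)
        c=q2[:,:2]-q2[:,:2].mean(0);e=np.linalg.eigh(c.T@c)[1][:,1];print("pca",np.degrees(np.arctan2(e[1],e[0])))
u,v=58,200
q=P[150:245,30:90].reshape(-1,3);q=q[abs(q[:,2]-75)<5];print("anvil",len(q),rect(q),np.median(q[:,2]))
go(474,310,300,200)
E
```

```text
lure 2553 [29.8 32.4 33.7] (array([472.6, 308.1]), array([36.4, 78.2]), 21.9)
16.0 [array([502. , 575.8]), array([148.8, 182.1])] 73.79999999999995 33.29999999999998
[472.41972742 307.58171864]
18.0 [array([507.5, 581.3]), array([130.2, 163.1])] 73.79999999999995 32.900000000000006
[472.43782525 307.70128985]
20.0 [array([512.4, 586.2]), array([111.2, 144. ])] 73.80000000000007 32.8
[472.53138631 307.77644314]
22.0 [array([516.6, 590.4]), array([ 91.6, 125. ])] 73.79999999999995 33.400000000000006
[472.62636944 307.75876091]
24.000000000000004 [array([520.2, 593.7]), array([ 72.5, 105.9])] 73.5 33.400000000000006
[472.51823407 308.02022818]
pca -160.4284853466521
seed missTraceback (most recent call last):
  File "<stdin>", line 5, in <module>
TypeError: 'NoneType' object is not subscriptable
```

```bash
python3 - <<'E'
from h import *
p,d,P=cloud("wrist");H=hsv(p)
q=P[130:330,190:260].reshape(-1,3)
m=(H[...,0]>150)&(H[...,0]<175)&(H[...,1]>80)&(H[...,2]>80);q=P[m];q=q[np.isfinite(q[:,0])&(abs(q[:,2]-6)<15)];print("pink",len(q),rect(q))
q=P[150:245,30:90].reshape(-1,3);q=q[abs(q[:,2]-75)<5];print("anvil",len(q),rect(q),np.median(q[:,2]))
go(473.2,309,230,199.7)
E
```

```text
pink 3253 (array([509.4, 429.9]), array([115.9, 464.3]), -67.3)
anvil 1250 (array([547.,  47.]), array([22.6, 74.4]), 2.1) 75.2535757392537
pose [475.9 307.2 400.6] [-1.7997e+02  1.0000e-01 -1.5996e+02] shift [  2.2   2.8 170.6] turn 0.34 | yaw delta raw -0.3 F [ 0.5 -0.7  0.3] w 80.0 t 3.2
```

```bash
python3 -m jog '[2,3,30,0,60, 2,3,60,0,60, 2,3,90,0,60, 2,3,120,0,60, 2,3,145,0,60, 2,3,165,0,60, 2,3,171,0,60, 2,3,171,0,60, 2,3,171,0,60, 2,3,171,0,60]'; python3 - <<'E'
from h import *
p,d,P=cloud("wrist");cv2.imwrite("pics/w2.png",p);H=hsv(p)
m=(H[...,0]>4)&(H[...,0]<14)&(H[...,1]>90)&(H[...,2]>60);q=P[m];q=q[np.isfinite(q[:,0])&(q[:,2]>26)&(q[:,2]<40)&(np.hypot(q[:,0]-473,q[:,1]-309)<55)]
print(len(q),rect(q))
go(473.2,309,184,199.7)
E
```

```text
clock: 4.03
eef_pos: [473.0, 310.7, 230.3]
tool_rot: [3.141, 0.003, -2.79]
force: [0.6, -0.1, 0.1]
width: 60.0
8682 (array([473.3, 308.2]), array([36.3, 80.2]), 22.4)
pose [473.1 310.6 230.3] [ 1.7995e+02  1.6000e-01 -1.5985e+02] shift [ 0.6 -1.6 46.3] turn 0.45 | yaw delta raw -0.4 F [ 0.2 -1.2 -0.2] w 60.2 t 4.08
```

View pics/w2.png

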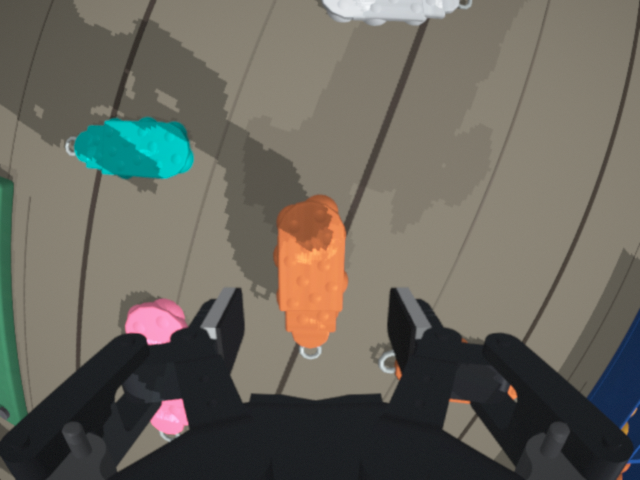

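The lure is aligned between the jaws at (313,270). I'll check clearance to the pink lure and the big lure's wire eye before going down.

```bash
python3 - <<'E'
from h import *
from scipy.spatial.transform import Rotation as R
p,d,P=cloud("wrist");s=read_state();H=hsv(p)
r=R.from_euler("xyz",s["tool_rot"])
L=(P-s["eef_pos"])@r.as_matrix()
def show(n,m):
    q=L[m];q=q[np.isfinite(q[:,0])];
    if len(q): print(n,len(q),"x",np.percentile(q[:,0],[1,99]).round(1),"y",np.percentile(q[:,1],[1,99]).round(1),"z",np.percentile(q[:,2],[1,50,99]).round(1))
z=P[...,2];low=z<15
show("pink",(H[...,0]>150)&(H[...,0]<175)&(H[...,1]>80)&low&(z>-5))
orange=(H[...,0]>4)&(H[...,0]<14)&(H[...,1]>90)&(H[...,2]>60)
show("big",orange&low&(z>-5)&(np.mgrid[0:480,0:640][1]>370))
show("lure",orange&(z>26)&(z<40)&(abs(L[...,1])<40))
show("eye",(np.mgrid[0:480,0:640][1]>378)&(np.mgrid[0:480,0:640][1]<396)&(np.mgrid[0:480,0:640][0]>345)&(np.mgrid[0:480,0:640][0]<376)&low)
E
```

```text
pink 2703 x [-134.   -26.6] y [-122.  -82.] z [219.9 221.4 229.6]
big 215 x [-114.8  -54.6] y [ 50.7 153.7] z [220.2 222.  230.3]
lure 8595 x [-34.8  39.4] y [-18.4  13.6] z [196.2 197.8 203.1]
eye 474 x [-80.8 -57.4] y [40.  51.4] z [223.1 229.3 231.2]
```

```bash
python3 -m jog '[1,-2,0,0,55, 1,-2,15,0.4,55, 1,-2,30,0.4,55, 1,-2,40,0.4,55, 1,-2,46,0.4,55, 1,-2,46,0.4,55, 1,-2,46,0.4,55, 1,-2,46,0.4,20, 1,-2,46,0.4,20, 1,-2,46,0.4,20, 1,-2,46,0.4,20, 1,-2,46,0.4,20, 1,-2,46,0.4,20, 1,-2,46,0.4,20]'; python3 -c "
from h import *
go(473.2,309,184,199.7)"
```

```text
clock: 5.3
eef_pos: [472.4, 308.2, 183.6]
tool_rot: [3.141, 0.001, -2.797]
force: [-0.1, 0.0, 4.8]
width: 30.8
pose [472.4 308.2 183.6] [ 1.7999e+02  8.0000e-02 -1.6023e+02] shift [-1.   0.5 -0.4] turn 0.07 | yaw delta raw -0.1 F [-0.1  0.   4.8] w 30.8 t 5.3
```

```bash
python3 -m jog '[0,0,-10,0,20, 0,0,-30,0,20, 0,0,-60,0,20, 0,0,-90,0,20, 0,0,-120,0,20, 0,0,-150,0,20, 0,0,-165,0,20, 0,0,-165,0,20, 0,0,-165,0,20]'; python3 - <<'E'
from h import *
p,d,P=cloud("wrist");cv2.imwrite("pics/w3.png",p)
print(read_state()["qpos"].round(2))
go(547.8,48.7,345,182.4)
E
```

```text
clock: 6.05
eef_pos: [472.3, 307.7, 348.6]
tool_rot: [-3.141, 0.002, -2.797]
force: [0.0, 0.1, -1.7]
width: 30.8
[-0.12  0.7  -0.82  1.81  0.63  0.92  0.69]
pose [472.1 307.3 347.4] [-1.7995e+02 -4.0000e-02 -1.6025e+02] shift [  16.2 -269.     2.6] turn 17.35 | yaw delta raw -17.4 F [-0.1 -0.6 -1.5] w 30.2 t 6.1
```

View pics/w3.png

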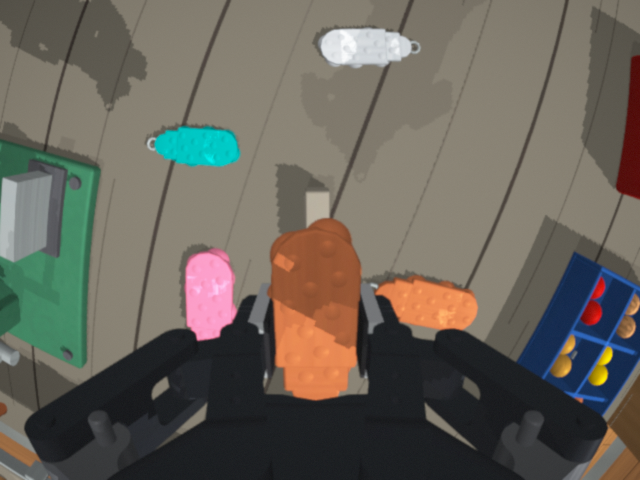

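The lure is held at (315,305) and the block is left empty. I'll measure where the lure sits in the tool frame.

```bash
cat >> h.py <<'E'
def toolview():
    from scipy.spatial.transform import Rotation as R
    s=read_state();p,d,P=cloud("wrist");H=hsv(p)
    M=R.from_euler("xyz",s["tool_rot"]).as_matrix()
    return s,p,P,(P-s["eef_pos"])@M,H
def lure_in_tool(lo=120,hi=170):
    s,p,P,L,H=toolview()
    m=(H[...,0]>3)&(H[...,0]<15)&(H[...,1]>90)&(H[...,2]>40)&(L[...,2]>lo)&(L[...,2]<hi)&(abs(L[...,1])<30)&(abs(L[...,0])<60)
    q=L[m];print("lure tool n",len(q),"x",np.percentile(q[:,0],[0.5,99.5]).round(1),"y",np.percentile(q[:,1],[0.5,50,99.5]).round(1),"z",np.percentile(q[:,2],[1,50,99]).round(1),rect(q))
    # plane tilt
    A=np.c_[q[:,:2],np.ones(len(q))];k=np.linalg.lstsq(A,q[:,2],rcond=None)[0];print("tilt dz/dx,dy",k[:2].round(3),"z0",k[2].round(1))
    return s,p,P,L,H
E
python3 - <<'E'
from h import *
lure_in_tool()
go(547.8,48.7,345,182.4)
E
```

```text
lure tool n 13864 x [-32.4  39.1] y [-16.    0.1  24.4] z [149.5 151.2 158.1] (array([3.1, 5.8]), array([47. , 73.8]), -5.0)
tilt dz/dx,dy [ 0.019 -0.008] z0 151.3
pose [472.  307.2 346.7] [-1.7994e+02 -1.1000e-01 -1.6024e+02] shift [  16.  -268.9    2.1] turn 17.36 | yaw delta raw -17.4 F [ 0.5  0.8 -0.6] w 30.4 t 6.15
```

```bash
python3 -m jog '[2,-30,1,2,20, 4,-65,2,4,20, 6,-100,2,7,20, 8,-135,2,10,20, 10,-170,2,12,20, 12,-205,2,14,20, 14,-240,2,16,20, 16,-260,2,17.4,20, 16,-269,2,17.4,20, 16,-269,2,17.4,20, 16,-269,2,17.4,20]'; python3 - <<'E'
from h import *
s,p,P,L,H=lure_in_tool();cv2.imwrite("pics/w4.png",p)
for n in ("scene","side"):
    q,d,Q=cloud(n);cv2.imwrite(f"pics/{n}4.png",q)
m=(abs(P[...,2]-75)<4)&(H[...,1]<60)&(np.hypot(P[...,0]-548,P[...,1]-49)<55)
print("anvil",m.sum(),rect(P[m]));v,u=np.nonzero(m);print(u.min(),u.max(),v.min(),v.max())
q=L[m];print("anvil in tool x",np.percentile(q[:,0],[.5,99.5]),"y",np.percentile(q[:,1],[.5,99.5]))
print(read_state()["qpos"].round(2))
go(547.8,48.7,250,182.4)
E
```

```text
clock: 7.07
eef_pos: [547.7, 50.3, 345.0]
tool_rot: [3.14, -0.001, -3.099]
force: [-0.2, 0.8, -1.1]
width: 30.5
lure tool n 13714 x [-32.5  39.1] y [-15.9   0.   15.3] z [149.6 151.2 157.7] (array([ 2.6, -1.3]), array([34.8, 74.5]), 0.3)
tilt dz/dx,dy [ 0.018 -0.007] z0 151.3
anvil 1167 (array([524.7,  45.5]), array([19.6, 28.9]), 3.0)
294 324 186 230
anvil in tool x [ 8.88894739 37.20092703] y [-14.03881188   5.44112111]
[ 0.34  0.67 -0.77  1.85  0.6   0.87  0.9 ]
pose [547.6  51.6 345.7] [ 1.7992e+02 -2.0000e-02 -1.7742e+02] shift [-0.1 -3.1 95.7] turn 0.18 | yaw delta raw -0.2 F [ 0.5 -0.2 -0.5] w 30.7 t 7.22
```

View pics/w4.png

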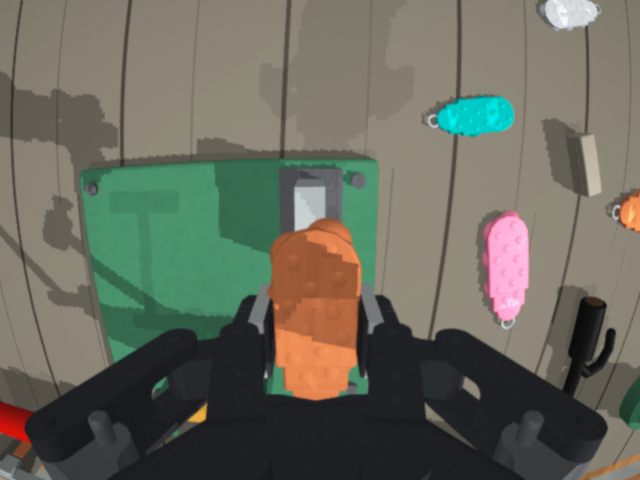

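View pics/side4.png

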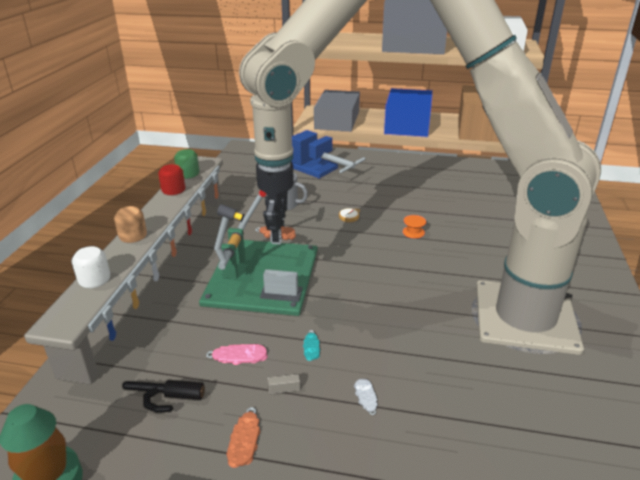

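The wrist view shows the anvil's near half ahead of the lure at (310,205), offset about -4 mm in tool y. In x they line up within 1 mm. I'll correct and lower part way.

```bash
python3 -m jog '[0,-4,20,0,20, 0,-4,45,0,20, 0,-4,70,0,20, 0,-4,86,0,20, 0,-4,94,0,20, 0,-4,96,0,20, 0,-4,96,0,20, 0,-4,96,0,20]'; python3 - <<'E'
from h import *
s,p,P,L,H=lure_in_tool();cv2.imwrite("pics/w5.png",p)
m=(abs(P[...,2]-75)<4)&(H[...,1]<60)&(np.hypot(P[...,0]-548,P[...,1]-49)<55)
q=L[m];print("anvil in tool",m.sum(),"x",np.percentile(q[:,0],[.5,99.5]) if len(q) else 0,"y",np.percentile(q[:,1],[.5,99.5]) if len(q) else 0)
p,d,P=cloud("scene");cv2.imwrite("pics/scene5.png",cv2.resize(p[200:340,180:380],None,fx=4,fy=4,interpolation=2))
p,d,P=cloud("side");cv2.imwrite("pics/side5.png",cv2.resize(p[180:320,190:390],None,fx=4,fy=4,interpolation=2))
go(547.8,48,233,182.6)
E
```

```text
clock: 7.88
eef_pos: [548.7, 46.2, 250.7]
tool_rot: [3.141, 0.002, -3.099]
force: [-0.2, -0.2, 0.5]
width: 30.6
lure tool n 13683 x [-32.6  39. ] y [-16.   -0.   15.2] z [149.5 151.2 157.7] (array([ 2.3, -1. ]), array([35. , 74.5]), -1.5)
tilt dz/dx,dy [ 0.019 -0.009] z0 151.3
anvil in tool 609 x [31.6310894  38.97187799] y [-9.60852582 10.32895626]
pose [548.7  45.6 250.8] [ 1.7999e+02  1.1000e-01 -1.7763e+02] shift [ 0.9  2.4 17.8] turn -0.23 | yaw delta raw 0.2 F [-0.7  0.2 -1.5] w 30.5 t 8.03
```

View pics/side5.png

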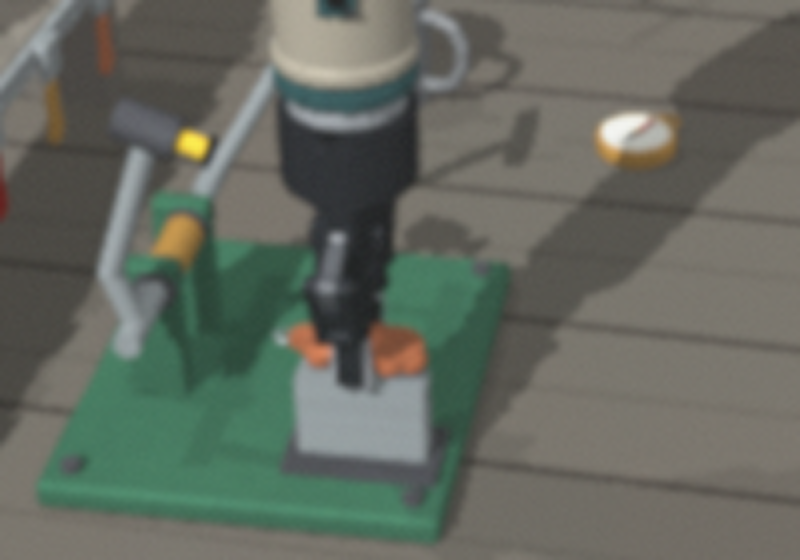

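View pics/scene5.png

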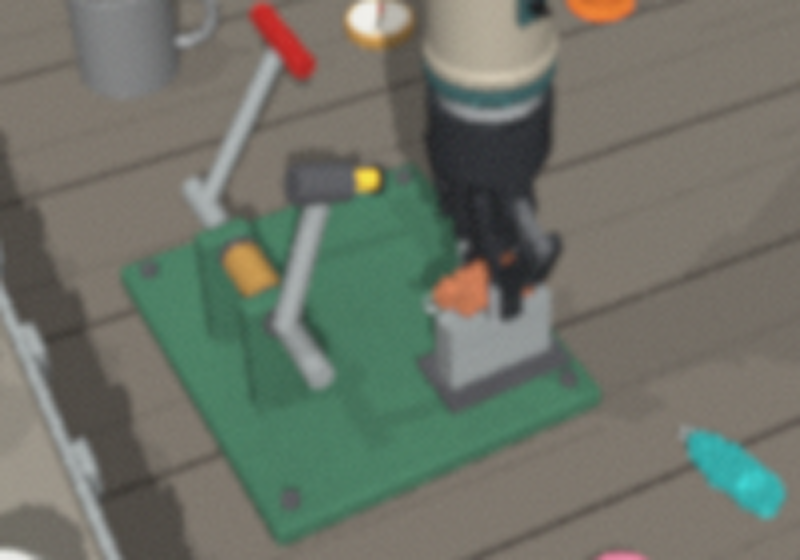

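View pics/w5.png

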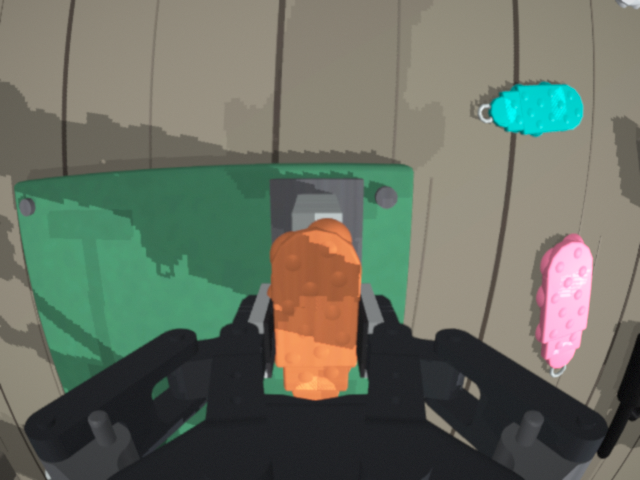

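The anvil is centred under the lure: tool y is +0.4, and x wants about +1 mm. Lowering onto it.

```bash
python3 -m jog '[1,0.5,6,0,20, 1,0.5,11,0,20, 1,0.5,14,0,20, 1,0.5,16,0,20, 1,0.5,17,0,20, 1,0.5,17,0,20, 1,0.5,17,0,20]'; python3 - <<'E'
from h import *
s,p,P,L,H=lure_in_tool()
m=(abs(P[...,2]-75)<4)&(H[...,1]<60)&(np.hypot(P[...,0]-548,P[...,1]-49)<55)
q=L[m];print("anvil in tool",m.sum(),"x",np.percentile(q[:,0],[.5,99.5]) if len(q) else 0,"y",np.percentile(q[:,1],[.5,99.5]) if len(q) else 0)
go(547.8,48,232,182.6)
E
```

```text
clock: 8.62
eef_pos: [547.4, 45.9, 232.7]
tool_rot: [3.141, 0.0, -3.1]
force: [-0.8, 0.0, -0.5]
width: 30.7
lure tool n 13750 x [-32.5  39.1] y [-16.1  -0.   15.2] z [149.6 151.2 157.8] (array([ 2.8, -1.4]), array([35. , 74.8]), 1.7)
tilt dz/dx,dy [ 0.019 -0.008] z0 151.3
anvil in tool 533 x [-36.64982854  37.06596273] y [-28.43790468  27.99020334]
pose [547.4  45.9 232.7] [ 1.7999e+02  1.0000e-02 -1.7763e+02] shift [-0.5  2.1  0.7] turn -0.23 | yaw delta raw 0.2 F [-0.5 -0.  -0.3] w 30.5 t 8.67
```

```bash
python3 -m jog '[0,0,0.7,0,20, 0,0,1,0,20, 0,0,1,0,20, 0,0,1,0,20]'; python3 -c "
from h import *
go(547.8,48,232,182.6)"
```

```text
clock: 9.0
eef_pos: [547.3, 46.0, 232.6]
tool_rot: [-3.141, 0.001, -3.1]
force: [-2.4, 0.6, 7.9]
width: 30.8
pose [547.3  46.  232.6] [-1.7997e+02  4.0000e-02 -1.7763e+02] shift [-0.6  2.   0.6] turn -0.23 | yaw delta raw 0.2 F [-2.4  0.6  7.9] w 30.8 t 9.0
```

The lure is seated: 7.9 N up at the wrist. I'll open and retreat vertically.

```bash
python3 -m jog '[0,0,0,0,34, 0,0,0,0,38, 0,0,0,0,46, 0,0,0,0,54, 0,0,0,0,54, 0,0,-8,0,54, 0,0,-25,0,54, 0,0,-50,0,54, 0,0,-80,0,54, 0,0,-110,0,54, 0,0,-125,0,54, 0,0,-125,0,54, 0,0,-125,0,54]'; python3 - <<'E'
from h import *
s,p,P,L,H=toolview();cv2.imwrite("pics/w6.png",p)
def cop(H):return (H[...,0]>3)&(H[...,0]<15)&(H[...,1]>90)&(H[...,2]>40)
m=cop(H)&(abs(P[...,2]-80)<8)&(np.hypot(P[...,0]-548,P[...,1]-47)<60);print("wrist lure",m.sum(),np.median(P[m][:,2]),rect(P[m]))
for n,b in (("scene",(200,340,180,380)),("side",(180,320,190,390))):
    p,d,P=cloud(n);H=hsv(p);m=cop(H)&(abs(P[...,2]-80)<8)&(np.hypot(P[...,0]-548,P[...,1]-47)<60);print(n,m.sum(),np.median(P[m][:,2]),rect(P[m]))
    a=(H[...,1]<60)&(P[...,2]>30)&(P[...,2]<70)&(np.hypot(P[...,0]-548,P[...,1]-47)<60);print(" anvil side y med",np.median(P[a],0))
    cv2.imwrite(f"pics/{n}6.png",cv2.resize(p[b[0]:b[1],b[2]:b[3]],None,fx=4,fy=4,interpolation=2))
go(0,0,0,0)
E
```

```text
clock: 10.08
eef_pos: [547.4, 45.8, 357.8]
tool_rot: [-3.141, 0.002, -3.101]
force: [-0.2, -0.5, -0.7]
width: 54.3
wrist lure 4519 81.40538731222043 (array([547.8,  45.9]), array([36.4, 78.8]), 6.4)
scene 265 79.33350383057996 (array([549.6,  49.1]), array([34.2, 75.8]), 2.2)
 anvil side y med [555.79326927  57.84114283  47.44285648]
side 335 80.94540099928463 (array([548.7,  49.8]), array([38.4, 75. ]), 7.3)
 anvil side y med [546.44720217  57.68542651  49.79543929]
pose [546.8  45.5 355.7] [-1.7998e+02 -1.3000e-01 -1.7763e+02] shift [547.4 -22.8 356.9] turn -177.63 | yaw delta raw 177.6 F [-0.  -0.4 -0.1] w 53.6 t 10.23
```

View pics/w6.png

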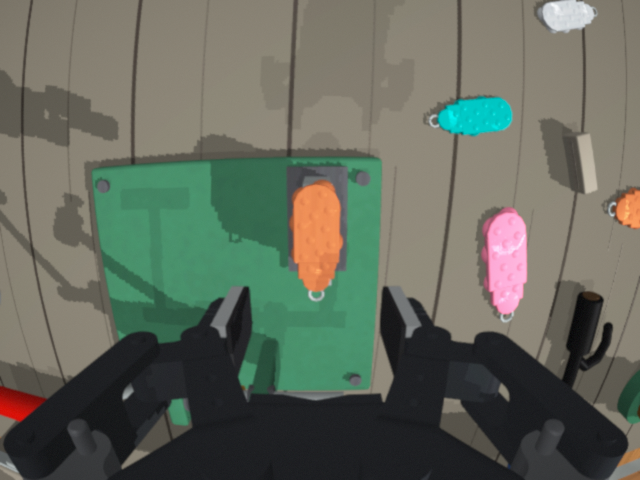

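View pics/scene6.png

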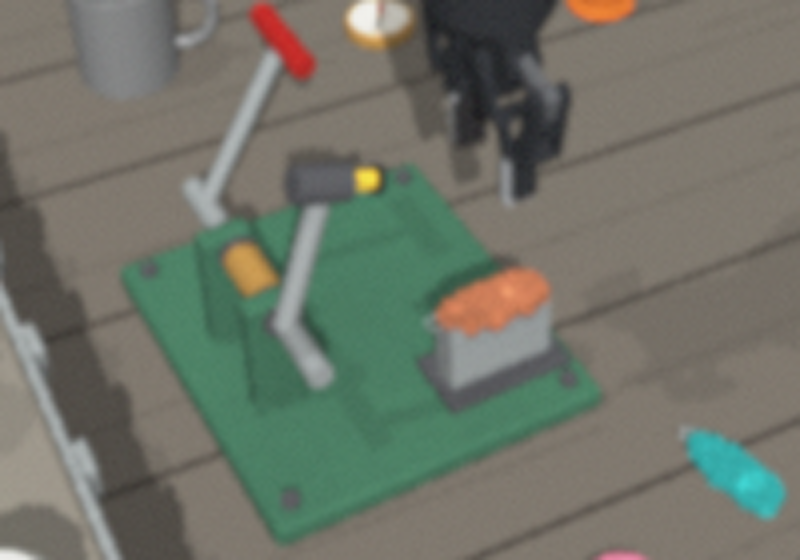

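View pics/side6.png

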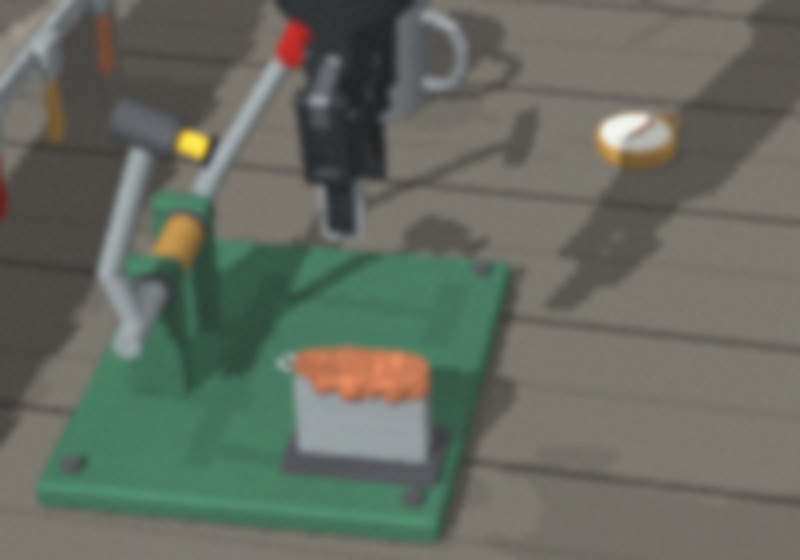

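Wrist, scene and side views all show the lure flat on the anvil with its eye towards the shaft. In the same cameras its centre is (549.6,49.1) against the anvil's (548.2,48.4), and (548.7,49.8) against (548.6,50.1), so it is within about 1.5 mm. Next I go over the red bar with closed fingers, after checking mug and compass clearance.

```bash
python3 - <<'E'
from h import *
p,d,P=cloud("scene")
print("mug",P[195:215,202:215].reshape(-1,3).mean(0),"compass",P[205,275])
go(618,-110.5,412,182.4)
E
```

```text
mug [nan nan nan] compass [ 450.87003489 -348.23511704   12.38615027]
pose [546.9  45.6 355.6] [-1.7999e+02 -1.3000e-01 -1.7763e+02] shift [ -64.5 -158.9  -56.5] turn -0.03 | yaw delta raw 0.0 F [ 0.4 -0.1  0.7] w 53.7 t 10.28
```

```bash
python3 - <<'E'
from h import *
p,d,P=cloud("scene")
q=P[180:225,190:240].reshape(-1,3);q=q[(q[:,2]>10)&(q[:,2]<110)];print("mug",len(q),np.percentile(q,[2,50,98],axis=0).round(0).tolist())
E
python3 -m jog '[0,0,-25,0,20, 0,0,-50,0,10, 0,-20,-57,0,0, -15,-50,-57,0,0, -30,-80,-57,0,0, -45,-110,-57,0,0, -55,-140,-57,0,0, -62,-155,-57,0,0, -64,-159,-57,0,0, -64,-159,-57,0,0, -64,-159,-57,0,0]'
python3 - <<'E'
from h import *
s,p,P,L,H=toolview();cv2.imwrite("pics/w7.png",p)
for n in ("scene","side"):
    p,d,P=cloud(n);H=hsv(p);m=((H[...,0]<5)|(H[...,0]>175))&(H[...,1]>150)&(np.hypot(P[...,0]-620,P[...,1]+108)<60)&(P[...,2]>180)&(P[...,2]<225)
    print(n,m.sum(),rect(P[m]) if m.sum()>5 else 0)
    cv2.imwrite(f"pics/{n}7.png",cv2.resize(p[130:310,170:400],None,fx=3.3,fy=3.3,interpolation=2))
go(618,-110.5,412,182.4)
E
```

```text
mug 936 [[588.0, -607.0, 12.0], [651.0, -378.0, 58.0], [693.0, -356.0, 91.0]]
clock: 11.25
eef_pos: [617.4, -108.9, 413.2]
tool_rot: [3.14, -0.001, -3.099]
force: [0.2, 0.5, 0.3]
width: 0.0
scene 116 (array([ 620.3, -106.7]), array([15.4, 69.8]), -87.7)
side 108 (array([ 619.1, -103.9]), array([15. , 67.7]), -85.1)
pose [ 617.4 -108.3  413.9] [ 1.7996e+02 -1.0000e-02 -1.7745e+02] shift [-0.5 -2.2  1.9] turn 0.15 | yaw delta raw -0.1 F [ 0.4 -0.4 -1.2] w -0.1 t 11.4
```

View pics/w7.png

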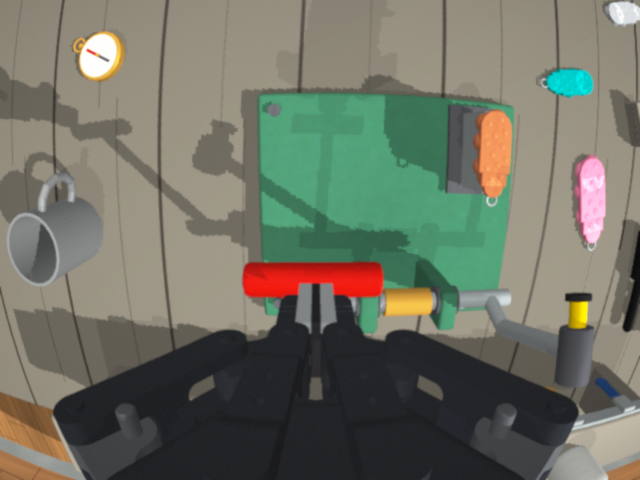

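View pics/scene7.png

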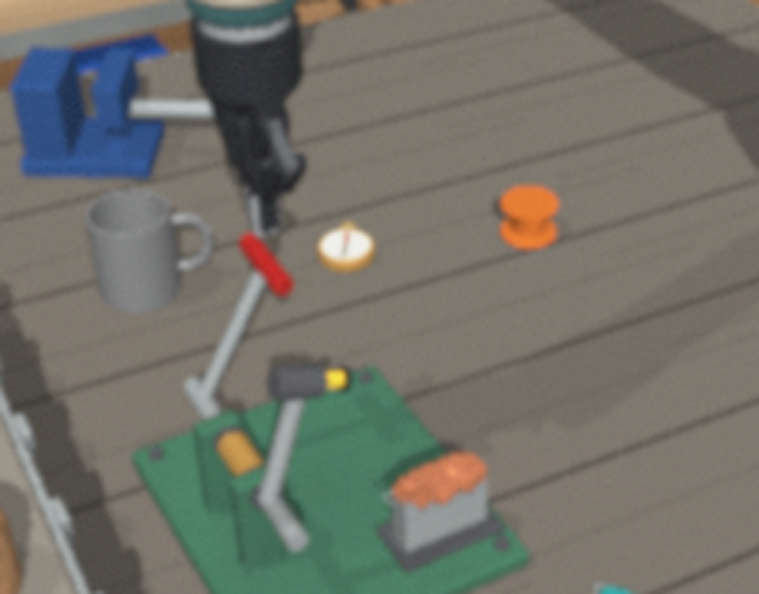

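View pics/side7.png

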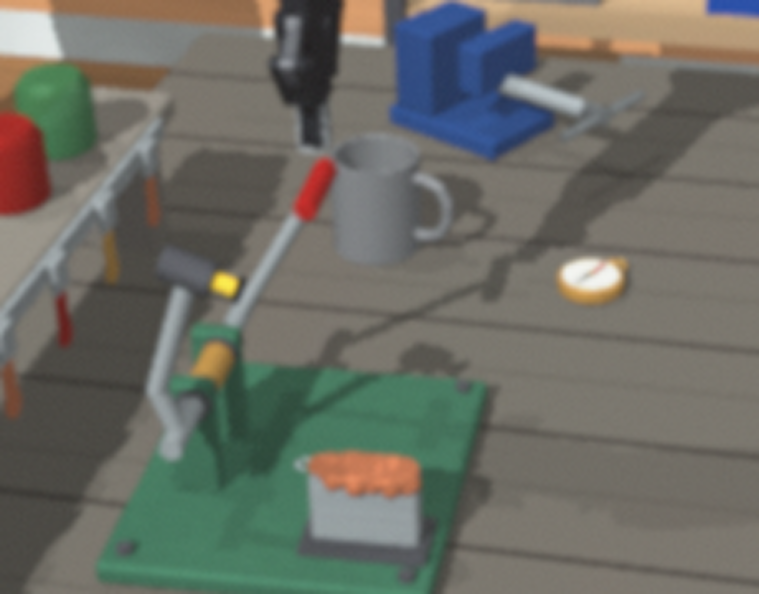

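The wrist view shows the bar at (313,280) just under and ahead of the closed tips, and the mug and compass are well clear. Measuring the bar in the tool frame.

```bash
python3 - <<'E'
from h import *
s,p,P,L,H=toolview()
m=((H[...,0]<5)|(H[...,0]>175))&(H[...,1]>150)&(L[...,2]>150)&(L[...,2]<240)
q=L[m];print(m.sum(),"x",np.percentile(q[:,0],[1,50,99]),"y",np.percentile(q[:,1],[1,99]),"z",np.percentile(q[:,2],[1,50,99]))
t=q[q[:,2]<np.percentile(q[:,2],10)];print("top ridge x",np.median(t[:,0]),np.median(t[:,2]))
E
```

```text
4225 x [-8.34262086  2.39657144  7.63002842] y [-35.46990179  31.41356113] z [196.12860388 198.97800753 207.001759  ]
top ridge x -0.4508051781648906 196.99149078612356
```

```bash
python3 -m jog '[0,-2,10,0,0, 0,-2,19,0,0, 1,-2,24,0,0, 6,-2,27,0,0, 12,-2,31,0,0, 17,-2,35,0,0, 22,-2,39,0,0, 27,-2,44,0,0, 31,-2,48,0,0, 35,-2,53,0,0, 39,-2,58,0,0, 43,-2,63,0,0, 46,-2,69,0,0, 49,-2,74,0,0, 52,-2,80,0,0, 52,-2,80,0,0, 52,-2,80,0,0]'
python3 - <<'E'
from h import *
s,p,P,L,H=toolview();cv2.imwrite("pics/w8.png",p)
m=((H[...,0]<5)|(H[...,0]>175))&(H[...,1]>150)&(L[...,2]>150)&(L[...,2]<240)
q=L[m];print(m.sum(),"x",np.percentile(q[:,0],[1,50,99]),"y",np.percentile(q[:,1],[1,99]),"z",np.percentile(q[:,2],[1,50,99]))
go(618,-110.5,412,182.4)
E
```

```text
clock: 12.87
eef_pos: [565.2, -114.6, 333.3]
tool_rot: [-3.141, -0.003, -3.1]
force: [-3.9, -0.2, 5.2]
width: -0.1
3724 x [-9.77933613  2.06500416  7.02144306] y [-31.78656054  35.64017631] z [166.02364514 175.00994674 183.46751783]
pose [ 565.5 -114.6  333.6] [-1.7998e+02 -9.0000e-02 -1.7764e+02] shift [-52.5   1.9 -78.4] turn -0.04 | yaw delta raw 0.0 F [-3.6 -0.5  4.9] w -0.2 t 12.92
```

View pics/w8.png

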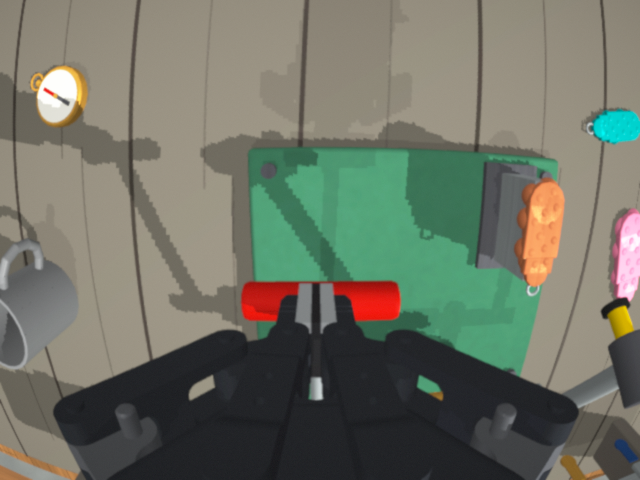

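```bash
python3 -m jog '[3,0,7,0,0, 5,0,13,0,0, 7,0,19,0,0, 9,0,25,0,0, 10,0,31,0,0, 11,0,37,0,0, 12,0,44,0,0, 12,0,50,0,0, 12,0,57,0,0, 12,0,63,0,0, 11,0,70,0,0, 11,0,76,0,0, 10,0,80,0,0, 10,0,82,0,0, 10,0,82,0,0, 10,0,82,0,0]'
cat > chk.py <<'E'
import sys
from h import *
k=sys.argv[1]
s,p,P,L,H=toolview();cv2.imwrite(f"pics/w{k}.png",p)
m=((H[...,0]<5)|(H[...,0]>175))&(H[...,1]>150)&(L[...,2]>150)&(L[...,2]<240)
q=L[m];print(m.sum(),"x",np.percentile(q[:,0],[1,50,99]),"y",np.percentile(q[:,1],[1,99]),"z",np.percentile(q[:,2],[1,50,99]))
ims=[]
for n,b in (("scene",(220,320,220,350)),("side",(200,300,190,320))):
    p,d,P=cloud(n);H=hsv(p)
    y=(abs(H[...,0].astype(int)-27)<5)&(H[...,1]>140)&(H[...,2]>150)&(np.hypot(P[...,0]-548,P[...,1]-48)<80)&(P[...,2]>60)
    if y.sum(): print(n,"yellow n",y.sum(),"z",np.percentile(P[y][:,2],[2,50,98]).round(1),"xy",np.median(P[y][:,:2],0).round(1))
    ims.append(cv2.resize(p[b[0]:b[1],b[2]:b[3]],None,fx=4.5,fy=4.5,interpolation=2)[:, :398] if 0 else cv2.resize(p[b[0]:b[1],b[2]:b[3]],(400,308),interpolation=2))
cv2.imwrite(f"pics/c{k}.png",np.hstack(ims))
go(559,-113,240,182.4)
E
python3 chk.py 9
```

```text
clock: 14.25
eef_pos: [556.1, -114.9, 251.8]
tool_rot: [3.142, 0.0, -3.1]
force: [-1.5, 0.4, 4.6]
width: 0.2
3934 x [-7.9332315   3.67147394  7.84308138] y [-31.77161019  35.47486901] z [167.33842946 175.00258664 182.91405296]
scene yellow n 13 z [ 85.8  90.3 101.2] xy [552.1  52.9]
side yellow n 19 z [ 87.5  94.1 104.7] xy [548.1  52.4]
pose [ 556.  -114.9  252. ] [-1.8000e+02  3.0000e-02 -1.7764e+02] shift [-3.   1.8 12. ] turn -0.04 | yaw delta raw 0.0 F [-2.4 -0.1  4.3] w 0.0 t 14.4
```

View pics/c9.png

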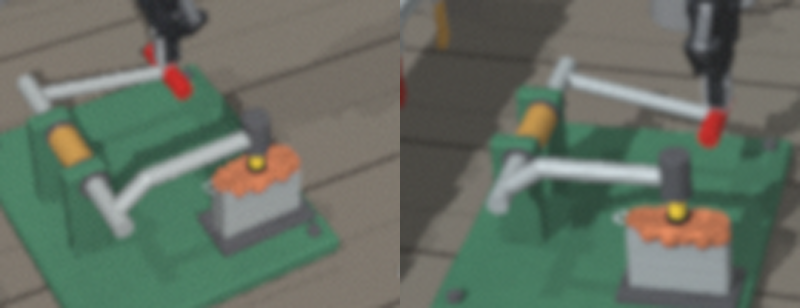

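View pics/w9.png

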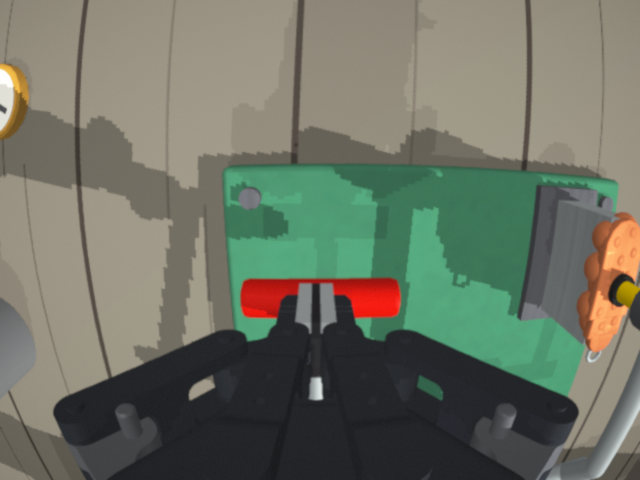

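The arm is down and the foot is just over the lure near its centre. Force is 4.5 N, with no plunger load yet. I'll step down while watching the force to find contact.

```bash
python3 -m jog '[0,0,1,0,0, 0,0,2,0,0, 0,0,2,0,0, 0,0,2,0,0]'; python3 -m jog '[0,0,1,0,0, 0,0,2,0,0, 0,0,2,0,0, 0,0,2,0,0]'; python3 -m jog '[-0.5,0,1,0,0, -0.5,0,2,0,0, -0.5,0,2,0,0, -0.5,0,2,0,0]';python3 -m jog '[-0.5,0,1,0,0, -0.5,0,2,0,0, -0.5,0,2,0,0, -0.5,0,2,0,0]'; python3 chk.py 10
```

```text
clock: 14.73
eef_pos: [556.2, -114.9, 249.9]
tool_rot: [3.142, 0.001, -3.1]
force: [-1.5, 0.5, 5.6]
width: 0.0
clock: 15.07
eef_pos: [556.4, -114.9, 248.2]
tool_rot: [-3.141, 0.001, -3.1]
force: [-1.4, 0.0, 7.1]
width: 0.1
clock: 15.4
eef_pos: [556.8, -114.8, 246.3]
tool_rot: [-3.141, 0.001, -3.1]
force: [-1.6, -0.7, 9.6]
width: -0.0
clock: 15.73
eef_pos: [557.1, -114.8, 244.5]
tool_rot: [-3.141, 0.001, -3.1]
force: [-4.4, -0.4, 11.9]
width: 0.1
3811 x [-8.36405571  3.15466217  7.3373328 ] y [-31.68156976  35.47435148] z [166.28990277 174.7777895  182.09722192]
scene yellow n 4 z [85.1 86.7 95.4] xy [552.2  52.4]
side yellow n 8 z [87.1 89.6 93.9] xy [548.3  52.7]
pose [ 557.1 -114.8  244.6] [-1.7997e+02  5.0000e-02 -1.7763e+02] shift [-1.9  1.7  4.6] turn -0.03 | yaw delta raw 0.0 F [-3.4  0.8 10.5] w -0.3 t 15.88
```

View pics/c10.png

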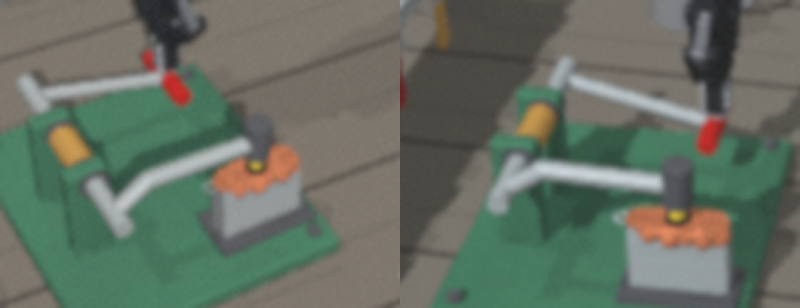

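View pics/w10.png

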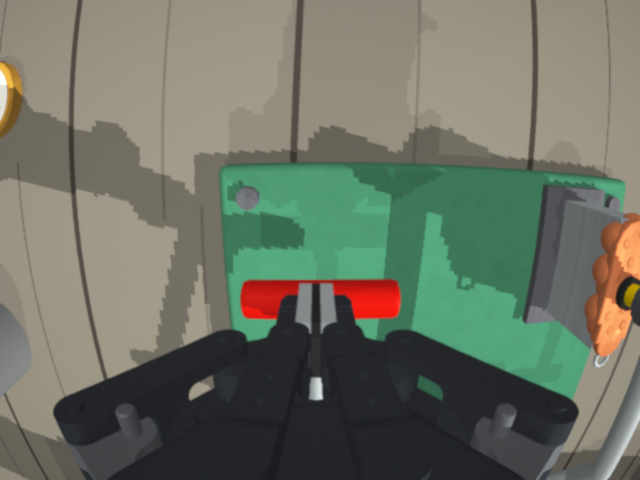

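```bash
python3 -m jog '[-0.3,0,0.5,0,0, -0.3,0,1,0,0, -0.3,0,1,0,0, -0.3,0,1,0,0, -0.3,0,1,0,0]'; python3 chk.py 11; python3 - <<'E'
import cv2,numpy as np
r=[]
for k in (9,10,11):
    p=cv2.imread(f"pics/w{k}.png");r.append(cv2.resize(p[250:340,560:640],None,fx=3.3,fy=3.3,interpolation=2))
a=np.hstack(r)
b=[]
for k in (9,10,11):
    c=cv2.imread(f"pics/c{k}.png")[140:240,600:760];b.append(cv2.resize(c,(264,165),interpolation=2))
cv2.imwrite("pics/z11.png",np.vstack([a,np.hstack(b)]))
E
```

```text
clock: 16.3
eef_pos: [557.3, -114.7, 243.6]
tool_rot: [-3.141, 0.001, -3.1]
force: [-3.0, -0.2, 11.7]
width: 0.4
3794 x [-8.47990205  3.0667632   7.29917334] y [-31.71082446  35.56216519] z [166.05161254 174.80161747 182.12113511]
scene yellow n 2 z [85.5 85.7 86. ] xy [551.4  52.6]
side yellow n 5 z [87.8 91.8 97.3] xy [548.2  57.3]
pose [ 557.3 -114.8  243.6] [-1.7996e+02  4.0000e-02 -1.7763e+02] shift [-1.7  1.7  3.6] turn -0.03 | yaw delta raw 0.0 F [-3.4 -0.7 11. ] w 0.1 t 16.45
```

View pics/z11.png

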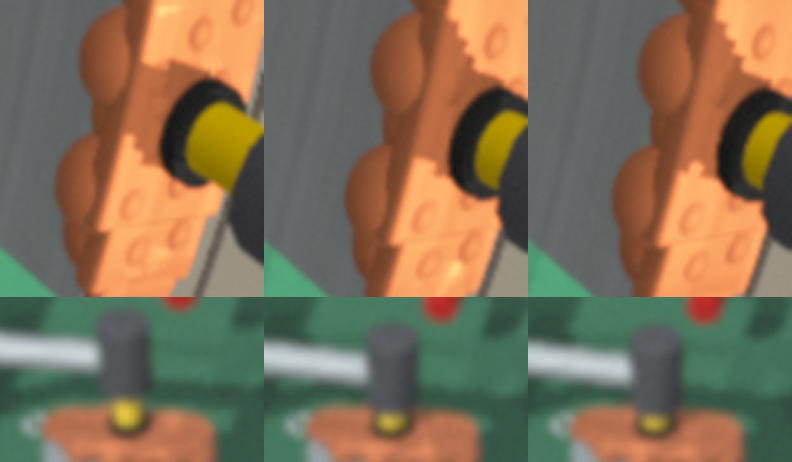

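The rod is visibly going in. Geometry and the force slope (contact near TCP z 250.4) both put it at about 7 mm, so one more mm.

```bash
python3 -m jog '[-0.3,0,0.5,0,0, -0.3,0,1,0,0, -0.3,0,1,0,0, -0.3,0,1,0,0, -0.3,0,1,0,0, -0.3,0,1,0,0]'; python3 chk.py 12; python3 - <<'E'
from h import *
# rod exposure: yellow z-range in wrist cloud
for i in range(2):
    s,p,P,L,H=toolview()
    y=(abs(H[...,0].astype(int)-27)<5)&(H[...,1]>140)&(np.mgrid[0:480,0:640][1]>600)&(P[...,2]>70)&(P[...,2]<140)
    q=P[y];print(y.sum(),np.percentile(q[:,2],[1,50,99]).round(1),np.percentile(q[:,:2],[5,95],axis=0).round(1).tolist(),"F",s["force"].round(1))
    dk=(H[...,2]<75)&(H[...,1]<90)&(np.mgrid[0:480,0:640][1]>600)&(np.hypot(P[...,0]-548,P[...,1]-47)<16)&(P[...,2]>70)
    z=P[dk][:,2];print("dark hist",np.histogram(z,bins=np.arange(78,125,2)))
import cv2
for k in (9,12):pass
cv2.imwrite("pics/z12.png",cv2.resize(p[230:350,540:640],None,fx=5,fy=5,interpolation=2))
E
```

```text
clock: 16.95
eef_pos: [557.6, -114.7, 242.7]
tool_rot: [-3.141, 0.0, -3.1]
force: [-4.4, 0.1, 11.8]
width: 0.0
3789 x [-8.36169398  3.05121716  7.2924801 ] y [-31.70992501  35.52384456] z [165.71071771 174.75891452 182.07149649]
scene yellow n 1 z [84.3 84.3 84.3] xy [549.6  52. ]
side yellow n 3 z [87.9 88.  89.2] xy [549.7  52.6]
pose [ 557.6 -114.7  242.7] [-1.7996e+02  2.0000e-02 -1.7763e+02] shift [-1.5  1.7  2.7] turn -0.03 | yaw delta raw 0.0 F [-4.  -1.2 12.6] w 0.0 t 17.1
164 [84.7 87.4 94. ] [[541.9, 39.4], [551.5, 46.0]] F [-4.  -1.2 12.6]
dark hist (array([  0,   4,  52, 152,  37,   0,   0,   0,  41,  72,  65,  43,   2,
         0,   0,   0,   0,   0,   0,   0,   0,   0,   0]), array([ 78,  80,  82,  84,  86,  88,  90,  92,  94,  96,  98, 100, 102,
       104, 106, 108, 110, 112, 114, 116, 118, 120, 122, 124]))
162 [85.  87.5 94.2] [[541.8, 39.6], [551.7, 45.7]] F [-4.5 -0.8 12.5]
dark hist (array([  0,   3,  57, 143,  42,   0,   0,   0,  30,  89,  60,  40,   4,
         0,   0,   0,   0,   0,   0,   0,   0,   0,   0]), array([ 78,  80,  82,  84,  86,  88,  90,  92,  94,  96,  98, 100, 102,
       104, 106, 108, 110, 112, 114, 116, 118, 120, 122, 124]))
```

View pics/z12.png

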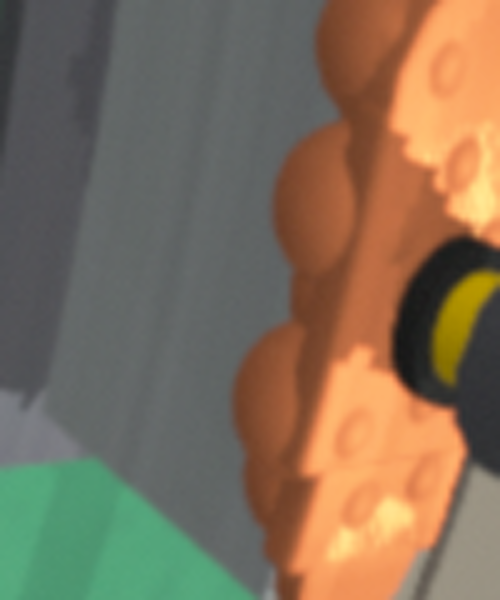

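View pics/c12.png

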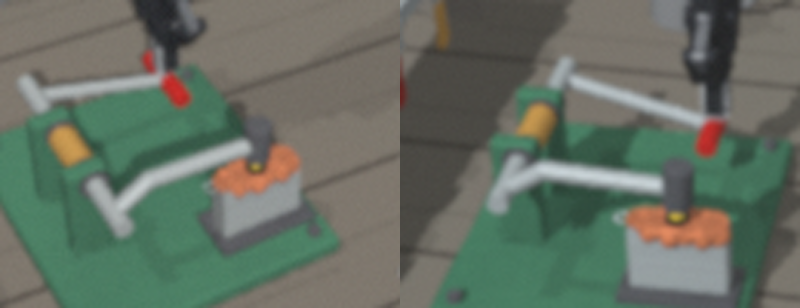

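In the depth data the foot rim tops out at about z 86.5 and the holder starts at about 94.5, so roughly 8 mm of rod is exposed. The bar force is 12.5 N against the expected 12, and bar height is 60.7 mm against 60. I'll hold briefly to confirm it's steady, then hand in.

```bash
python3 -m jog '[0,0,0,0,0, 0,0,0,0,0, 0,0,0,0,0, 0,0,0,0,0, 0,0,0,0,0, 0,0,0,0,0, 0,0,0,0,0, 0,0,0,0,0, 0,0,0,0,0, 0,0,0,0,0, 0,0,0,0,0, 0,0,0,0,0]'; python3 -c "
from h import *
s,p,P,L,H=toolview()
dk=(H[...,2]<75)&(H[...,1]<90)&(np.mgrid[0:480,0:640][1]>600)&(np.hypot(P[...,0]-548,P[...,1]-47)<16)&(P[...,2]>70)
print(np.histogram(P[dk][:,2],bins=np.arange(78,106,2)))
print(s['force'],s['eef_pos'])
print(finish_job())"
```

```text
clock: 18.2
eef_pos: [557.6, -114.7, 242.7]
tool_rot: [-3.141, 0.0, -3.1]
force: [-4.4, -0.1, 12.4]
width: 0.1
(array([  0,   1,  60, 129,  51,   0,   0,   0,  35,  73,  67,  46,   2]), array([ 78,  80,  82,  84,  86,  88,  90,  92,  94,  96,  98, 100, 102,
       104]))
[-4.42567517 -0.12984246 12.36785372] [ 557.56271619 -114.71671516  242.71340881]
the job is handed in; nothing more can be done
None
```

I laid the small copper lure flat and lengthwise on the anvil and let go of it. I then pushed the red bar down from above with closed fingers and handed the job in at about 18 s, still holding it there.

**Lure position:** the two fixed cameras put the lure's centre within about 1.5 mm of the anvil's centre, and the wrist camera agrees.

**Plunger:** the last checks held steady over a 1 s hold:
- **Rod:** about 8 mm of the 16 mm rod is showing.
- **Force:** the upward force on the tool is 12.4 N, against about 12 N expected at half way.
- **Bar height:** the bar stands at about 60.7 mm, against 60 mm expected.

**Disagreements:** the fixed cameras read about 2–3 mm more in y than the wrist camera and the robot's own pose, which fits the calibration limits. I positioned by the wrist camera. A sideways force of about 4 N also remains on the fingertips where they press on the bar.

I saw no contact with the silver spoon, compass, mug, boathook tip or spool, but I did not measure their positions again at the end.

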